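# Swing the bar sorter to its other chute

## Robot

A 6-joint arm with a two-finger parallel gripper is mounted at the origin on the work surface. World frame = base frame: x ahead of the robot, y to its left, z up, the work surface at z = 0. Lengths are in m, angles in rad, forces in N, time in s.
With the tool pointing down it reaches from about 0.25 to 0.775 m from the base axis. Payload 4 kg.
Tool frame: the origin (TCP) lies midway between the tips of the shut fingers; the grasp point (between the pads) lies hold_point_z behind it (hold_point_z is the distance from the TCP to the grasp point, in m); z points along the fingers, x is the direction in which the jaws open and shut, and the axes are right-handed (so a half turn about z gives the same grasp; the last joint's range is limited). The gripper opens to 85 mm and grips with 20 to 120 N. Pads are 22 mm wide; open, the fingers measure 114 mm over their backs; the gripper's body (76 mm by 85 mm) begins 54 mm behind the grasp point. The pads swing forward as they close: fully open they stand 13 mm farther back than shut.
Start: joints at [-1.45, 0.087, 1.371, -0, 1.684, -0.103], TCP at [0.122, -0.536, 0.197] pointing down, gripper open.
Joint ranges: [-3.1, 3.1], [-0.76, 2.03], [0.27, 2.55], [-1.08, 4.22], [0.17, 2.65], [-2.57, 2.57]. Speed limits (rad/s): [2.79, 2.79, 3.14, 3.14, 3.14, 3.14].

## Interface

Orientations are given as a rotation vector (axis times angle).
In Python, from station import get_state, grab_frame, camera_info, close_job, recognise, regions_of, hold_point_z gives the robot as it stands. The module is installed in compiled form; this text tells all that it offers.
- The arm moves only by the shell command python3 -m creep 'ROWS'. ROWS is text: rows parted by semicolons, each of 7 numbers parted by spaces: the shift along the tool's x, y, z in cm, then the turn, a rotation vector about the tool's x, y, z in rad, then the gripper's target within -1 to 1 (shut at 1, half-way at 0, fully open at -1). In form: x y z ax ay az grip; .... A call has 1 to 12 rows; each row shifts and turns the pose as measured when the row begins, along the tool's axes as they then stand; what a row does not reach is not made up. A row lasts 1/10 s, in which the tool goes at most 50 mm and 8.59 degrees, less where a joint would pass 70% of its speed; a pose out of reach is approached as far as the arm can. A call with a gripper value outside its range is refused whole. The fingers move at their own pace and stop on an object; the grip force is fixed at half the most. Time passes only in rows, so rows that do not move let the fingers close. It gives the time, the measured TCP pose, the force and the opening at its end, in the units of the state.
- get_state(): the state, without advancing time (a new reading comes with each control period).
- grab_frame(name): name is "scene" or "top" or "wrist"; returns the picture (420x560x3 uint8, blue, green, red); there is no depth.
- camera_info(name): a dict with "fx", "fy", "cx", "cy" (pixels), "D" ([k1, k2, p1, p2, k3] as OpenCV has them; the pictures are not rectified), "camera_from_world" (4x4, takes a point from world to camera coordinates); the wrist camera has in their place "T_tool_cam" (4x4, takes a point from camera to tool coordinates, whose origin is the TCP and whose axes are the tool frame's). Camera axes: x right, y up, looking along -z (the intrinsics and any distortion apply to the point x, -y, -z); pixel columns grow to the right and rows downward; lengths in m; the calibration is good to about 2 mm. A picture is of the moment at which its call begins: read the wrist's pose just before it. camera_info takes no time and is no camera call.
- close_job(): hands the job in, once; it reports no verdict.
Trained networks look in the newest picture that a camera, given by its name, has taken for a name from the list of things; names that differ only in an ending like _2 or _b are one class to them, and where a whole thing is asked for, a point or a joint stands for the part that bears it (a point fixed in the world has none). Each returns a list of dicts, best first, with "p" (0 to 1); they miss things now and then, are a little off and sometimes report something else, mostly with a low value. They report only what shows in the picture. A call takes as long as a camera call.
- recognise(query, camera): "box" ([centre column, centre row, width, height] in pixels, round what is visible of it).
- regions_of(query, camera): "pixels" (420x560 bool, what is visible of it) and "box" ([centre column, centre row, width, height] in pixels, round what is visible of it).
The state is a dict: "time_s": time; "q": joint angles; "joint_vel": joint speeds; "joint_efforts": joint torques, N m; "eef_pos": TCP position; "tool_rot": TCP orientation; "ft_force": force on the tool from outside, world axes, zero at the start; "torque": the same for the moment, N m; "opening": finger opening in m.
Only numpy, scipy, OpenCV 4.12 (cv2) and the standard library are available. Lean on these libraries where they do the work, as an engineer would, in place of code of your own. Each camera call takes 0.05 s, during which the arm holds its last target. There are 200 camera calls.

## Task

The bar sorter on the casting bench is set to the wrong tray. Rock its seesaw gate over to the other side by pressing down the raised orange tab, then push the two gold bars waiting on the infeed shelf forward off its edge, so that both drop onto the gate, slide down the other chute and lie in the tray at its foot. Only press and push: pick nothing up, let the bars slide into the tray by themselves, and leave the trays and everything else on the bench where they are.

Things in the scene. Friction and masses are not known exactly. Their poses are not given: they have to be found in the camera images.
- sorter: Benchtop bar sorter, fixed, bare polished metal on a dark base. Origin: on the bench under the middle of the gate's pivot; x points from the infeed shelf across the gate, y to the left chute, z up. The chutes, 54 mm wide inside, slope 0.55 rad from the gate's ends (|y| = 92 mm) down to |y| = 177 mm, 53 mm up, over the trays. Bars slide freely on gate and chutes (friction about 0.22).
- shelf_edge (a point): Middle of the infeed shelf's front edge, on its top, 21 mm before the pivot, 190 mm up; axes as the sorter's. The level shelf runs back 125 mm from it, open at its back end; side guides 8 mm high, inner faces y = +-31 mm, outer +-35. Past the edge is a trough 42 mm wide over the gate, then the far cheek (4 mm, 20 mm above the shelf). A bar pushed squarely, at its middle, falls once its rear side passes the edge; askew it may lodge there and need a nudge.
- gate (a joint): Seesaw gate: steel plate 54 x 210 mm rocking on a pivot along the sorter's x, 150 mm up; plate top 20 mm above the pivot. Radians: +0.5 = left (+y) end up, feeds the right chute; -0.5 = right end up, feeds the left; 0 level. It starts at either stop. About 2 N down on the raised tab rocks it; once past level it falls to the other stop by itself and stays there.
- gate_weight (a point): Middle of the gate's dark tumbler weight, a disc 42 mm across and 28 mm thick behind the far cheek, 50 mm beyond the pivot and 62 mm above it at level; it leans to the side that the gate feeds. Keep clear of it.
- tab_left (a point): Middle of the top of the gate's left orange press tab (36 x 32 x 6 mm), at the plate's left end on its robot side: 47 mm before the pivot, 89 mm to its left along the plate. 212 mm above the bench when raised, 173 mm at level, 127 mm when lowered; it swings 20 mm outwards on its way down to level. Nothing stands within 100 mm below it.
- tab_right (a point): The same for the right tab.
- bar_front: Cast gold bar, 25 x 50 x 9 mm (x, y, z), 0.20 kg, lying crosswise on the infeed shelf nearer to the gate. Origin: centre of its underside.
- bar_rear: The same bar lying 10 to 25 mm behind it, nearer to the robot. Origin: centre of its underside.
- tray_green: Green steel tray, 110 x 125 x 40 mm outside, 3 mm walls, loose, at the foot of one chute (its centre 234 mm to the side of the sorter's origin). Origin: centre of its underside.
- tray_red: Red steel tray, the same, at the foot of the other chute. Which tray is on which side varies and does not matter.
- punch: Bystander: steel hallmark punch, 18 mm thick, 90 mm tall, standing beside the infeed shelf. Origin: its foot.
- brush: Bystander: brush, 170 mm long, lying beside the infeed shelf.
- mould: Bystander: cast-iron ingot mould, 70 x 110 x 60 mm with a round handle.
- crucible: Bystander: dark graphite crucible, 84 mm wide, 90 mm tall.
- hammer: Bystander: hammer, 260 mm long, lying on the bench.
- cooled_a: Bystander: gold bar on the dark cooling plate (plate top 40 mm up).
- cooled_b: Bystander: a second gold bar on the cooling plate.

How it is judged:
By the outcome, as a careful person would: the job done as asked, in the order asked, and still so for the second after the job is handed in, with the robot touching nothing.
It also fails if it takes over 40 s, if anything falls off the work surface, if the arm or the gripper's body presses on something with over 40 N, if the wrist force passes 120 N, or if a joint passes its speed limit or range.

## Working session

There is one attempt and no reset: what is moved stays moved. The work goes in short steps, Python scripts to look and compute and a shell command to move; the robot and the scene stay as the last step left them, time stands still between calls to the robot, and variables do not carry over. Pictures are saved under pics/ and viewed, about 8 in all and at most 12, crops included, and the job is handed in when it is done.

```bash
mkdir -p pics
cat > h.py <<'E'
import numpy as np, cv2
from station import *
def T(cam):
    c=camera_info(cam)
    if "camera_from_world" in c: return c,np.array(c["camera_from_world"])
    s=get_state(); M=np.eye(4); M[:3,:3]=cv2.Rodrigues(np.array(s["tool_rot"],float))[0]; M[:3,3]=s["eef_pos"]
    return c,np.linalg.inv(M@np.array(c["T_tool_cam"]))
def K(c): return np.array([[c["fx"],0,c["cx"]],[0,c["fy"],c["cy"]],[0,0,1.]])
def proj(P,cam):
    c,M=T(cam); P=np.atleast_2d(P); p=(M[:3,:3]@P.T).T+M[:3,3]; p=p*[1,-1,-1]
    return cv2.projectPoints(p,np.zeros(3),np.zeros(3),K(c),np.array(c["D"],float))[0][:,0]
def ray(uv,cam):
    c,M=T(cam); n=cv2.undistortPoints(np.array([[uv]],float),K(c),np.array(c["D"],float))[0,0]
    d=M[:3,:3].T@np.array([n[0],-n[1],-1]); return -M[:3,:3].T@M[:3,3],d
def atz(uv,z,cam):
    o,d=ray(uv,cam); return o+d*(z-o[2])/d[2]
E
cat > a.py <<'E'
from h import *
s=get_state(); print(s["time_s"],s["eef_pos"],s["tool_rot"],s["opening"],hold_point_z)
ims=[]
for cam in ("top","scene"):
    im=grab_frame(cam); cv2.imwrite(f"pics/{cam}0.png",im)
    for q,z in (("bar_front",.199),("tab_left",.17),("gate_weight",.212),("tray_green",.04),("tray_red",.04),("punch",.09),("sorter",.19)):
        for r in regions_of(q,cam)[:5]:
            if r["p"]<.3: continue
            m=r["pixels"]; ys,xs=np.nonzero(m); c=(xs.mean(),ys.mean())
            print(cam,q,round(r["p"],2),np.round(r["box"],1),np.round(c,1),np.round(atz(c,z,cam),3))
E
python3 a.py
```

```text
0.0 [ 0.1219592  -0.53570507  0.19593631] [-2.45432127  1.95859041  0.002535  ] 0.08570166135123428 0.0187
top bar_front 0.52 [280.4 200.9  15.9   6.9] [280.3 198.9] [0.565 0.029 0.199]
top bar_front 0.35 [283.3 187.1  68.2  52.2] [284.2 184. ] [0.607 0.016 0.199]
top tab_left 0.63 [282.8 186.2  65.9  56.7] [284.2 184. ] [0.616 0.016 0.17 ]
top gate_weight 0.83 [284.6 187.5  69.   53.6] [284.  184.1] [0.603 0.017 0.212]
top tray_green 0.94 [355.4 208.1  43.4  39.9] [357.3 206. ] [ 0.574 -0.211  0.04 ]
top tray_red 0.74 [209.6 192.3  43.1  41.5] [208.1 189.3] [0.644 0.254 0.04 ]
top punch 0.59 [238.4 227.6  12.4  11.7] [240.8 225.5] [0.515 0.149 0.09 ]
top sorter 0.84 [279.3 201.1 115.2  86.2] [281.6 198.2] [0.569 0.025 0.19 ]
scene bar_front 0.59 [276.1 227.8  64.3  35.3] [276.8 225.7] [0.632 0.032 0.199]
scene tab_left 0.82 [276.8 230.8  63.   32.3] [277.1 225.6] [0.609 0.022 0.17 ]
scene tab_left 0.49 [344.6 289.3  51.7  53.6] [342.5 287.6] [0.748 0.272 0.17 ]
scene gate_weight 0.63 [278.2 230.4  64.   37.4] [276.5 226.1] [0.644 0.036 0.212]
scene tray_green 0.89 [215.1 228.3  42.8  36.7] [215.  229.3] [ 0.598 -0.211  0.04 ]
scene tray_red 0.91 [343.5 290.7  51.8  50.8] [342.5 287.6] [0.663 0.254 0.04 ]
scene punch 0.62 [324.2 243.3   7.2  22.7] [324.9 242.8] [0.557 0.159 0.09 ]
scene sorter 0.6 [277.8 244.2 111.9 113.8] [280.1 246.9] [0.695 0.068 0.19 ]
```

Run:
```python
import cv2,numpy as np
a=cv2.imread("pics/top0.png")[130:270,180:390]; b=cv2.imread("pics/scene0.png")[170:330,180:390]
a=cv2.resize(a,(800,533),interpolation=cv2.INTER_CUBIC)
b=cv2.resize(b,(787,600),interpolation=cv2.INTER_CUBIC)
cv2.imwrite("pics/c1.png",a);cv2.imwrite("pics/c2.png",b)
```

```text
(no output)
```

View pics/c1.png

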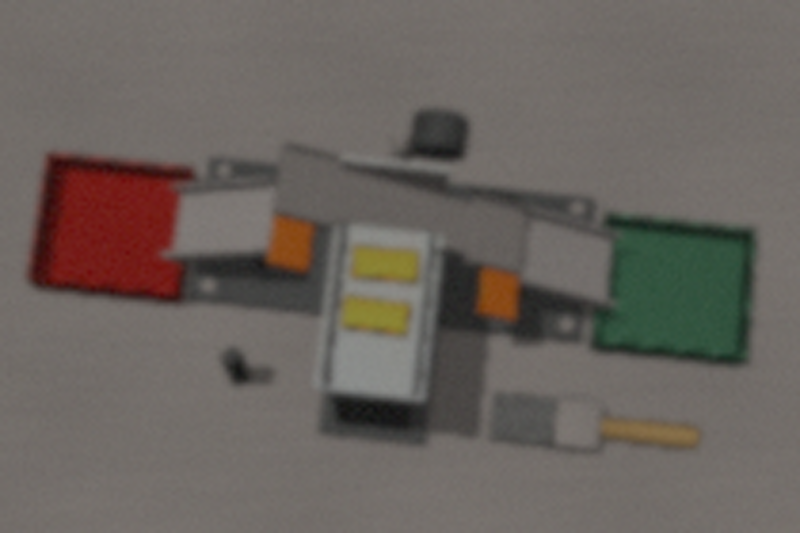

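View pics/c2.png

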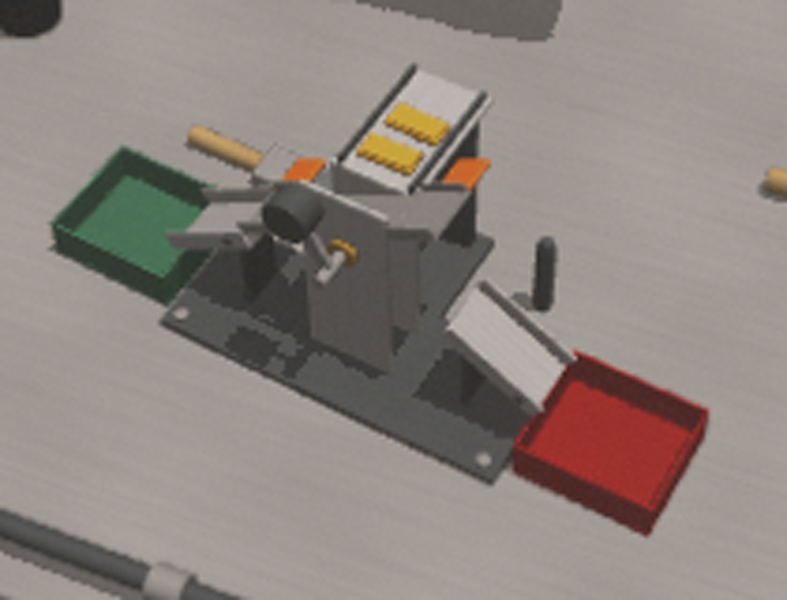

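The gate's left (+y, red side) tab is raised: left tab in the top crop at (290,243), right tab lowered at (498,292). The bars lie on the shelf at (385,263) and (375,314). The shelf is yawed slightly to the right. Next I fit the sorter's pose.

```bash
cat > fit.py <<'E'
from h import *
from scipy.optimize import least_squares
def blobs(cam,lo,hi,roi):
    im=cv2.imread(f"pics/{cam}0.png"); hsv=cv2.cvtColor(im,cv2.COLOR_BGR2HSV); m=cv2.inRange(hsv,lo,hi)
    k=np.zeros_like(m); x0,x1,y0,y1=roi; k[y0:y1,x0:x1]=m[y0:y1,x0:x1]
    n,l,st,c=cv2.connectedComponentsWithStats(k)
    return [(st[i,4],c[i],(l==i)) for i in range(1,n) if st[i,4]>15]
rois={"top":(240,330,165,225),"scene":(250,320,180,225)}
obs=[]
TL=[-.047,.067,.212];TR=[-.047,-.089,.127]
for cam in rois:
    o=sorted(blobs(cam,(6,150,60),(17,255,255),rois[cam]),key=lambda b:b[1][0])
    g=sorted(blobs(cam,(19,120,60),(35,255,255),rois[cam]),key=lambda b:b[1][1])
    print(cam,[(b[0],b[1].round(1)) for b in o],[(b[0],b[1].round(1)) for b in g])
    L,R=(o[0],o[-1]) if cam=="top" else (o[-1],o[0])
    obs+= [(cam,TL,L[1],1),(cam,TR,R[1],1 if cam=="top" else .2)]
    for b in g:
        pt=np.argwhere(b[2])[:,::-1].astype(float)
        w=np.array([atz(p,.199,cam)[:2] for p in pt]); e=np.linalg.eigh(np.cov(w.T))[1][:,1]; e*=np.sign(e[1])
        print(cam,"bar",w.mean(0).round(4),"yaw",np.arctan2(-e[0],e[1]).round(3))
for uv,P in (((340,225),[-.021,.035,.198]),((443,232),[-.021,-.035,.198]),((318,388),[-.146,.035,.198]),((428,398),[-.146,-.035,.198])):
    obs.append(("top",P,np.array(uv)/3.81+[180,130],.6))
def W(p,P): c,s=np.cos(p[2]),np.sin(p[2]); return [p[0]+c*P[0]-s*P[1],p[1]+s*P[0]+c*P[1],P[2]]
f=lambda p:np.concatenate([w*(proj(W(p,P),cam)[0]-uv) for cam,P,uv,w in obs])
r=least_squares(f,[.62,.02,-.15],loss="soft_l1"); p=r.x; print(p.round(4)); print(f(p).reshape(-1,2).round(1).tolist())
for n,P in (("edge",[-.021,0,.19]),("back",[-.146,0,.19]),("TL",TL)): print(n,np.round(W(p,P),4))
E
python3 fit.py
```

```text
top [(np.int32(134), array([256. , 193.9])), (np.int32(125), array([310.2, 207. ]))] [(np.int32(111), array([280.5, 198.8])), (np.int32(110), array([278.4, 212.4]))]
top bar [0.5647 0.0282] yaw -0.119
top bar [0.5264 0.0351] yaw -0.15
scene [(np.int32(41), array([260.8, 215. ])), (np.int32(64), array([304.1, 215.3]))] [(np.int32(88), array([291. , 202.4])), (np.int32(89), array([283.6, 210.2]))]
scene bar [0.5302 0.0358] yaw -0.158
scene bar [0.5679 0.0269] yaw -0.118
[ 0.6135  0.0219 -0.135 ]
[[0.2, 0.6], [0.7, 0.1], [-0.3, -0.1], [-0.1, 0.1], [-0.2, -0.7], [-1.5, -0.3], [0.4, -0.0], [-1.7, -0.1]]
edge [0.5927 0.0247 0.19  ]
back [0.4689 0.0415 0.19  ]
TL [0.576  0.0946 0.212 ]
```

```bash
cat > go.py <<'E'
import sys; from h import *
p=np.array([.6135,.0219,-.135]); c,s_=np.cos(p[2]),np.sin(p[2]); Rs=np.array([[c,-s_,0],[s_,c,0],[0,0,1]]); t=np.array([p[0],p[1],0])
s=get_state(); R=cv2.Rodrigues(np.array(s["tool_rot"],float))[0]; e=np.array(s["eef_pos"])
G=Rs@np.array([[0,-1,0],[-1,0,0],[0,0,-1.]])
print("t",round(s["time_s"],2),"sorter",(Rs.T@(e-t)).round(4),"turn",cv2.Rodrigues(R.T@G)[0].ravel().round(3),"F",np.round(s["ft_force"],1),"open",round(s["opening"],4))
if len(sys.argv)>3: print("shift cm",(R.T@(Rs@np.array(sys.argv[1:4],float)+t-e)*100).round(2))
E
python3 -m creep '0 0 -4.5 0 0 0.12 1;0 0 -4.5 0 0 0.12 1;0 0 -4 0 0 0.118 1'; python3 go.py -.047 .07 .32
```

```text
time_s: 1.1
eef_pos: [0.1214, -0.5309, 0.3175]
tool_rot: [-2.042, 2.367, 0.035]
ft_force: [0.1, -0.6, 1.0]
opening: 0.0439
t 1.1 sorter [-0.4132 -0.614   0.3175] turn [ 0.007  0.026 -0.012] F [ 0.1 -0.6  1. ] open 0.0439
shift cm [-68.83 -35.78   1.29]
```

```bash
python3 -m creep '-4.4 -2.3 0 0 0 0 1;-4.4 -2.3 0 0 0 0 1;-4.4 -2.3 0 0 0 0 1;-4.4 -2.3 0 0 0 0 1;-4.4 -2.3 0 0 0 0 1;-4.4 -2.3 0 0 0 0 1;-4.4 -2.3 0 0 0 0 1;-4.4 -2.3 0 0 0 0 1;-4.4 -2.3 0 0 0 0 1;-4.4 -2.3 0 0 0 0 1;-4.4 -2.3 0 0 0 0 1;-4.4 -2.3 0 0 0 0 1'; python3 go.py -.047 .07 .3
```

```text
time_s: 2.3
eef_pos: [0.4769, -0.0527, 0.3334]
tool_rot: [-2.025, 2.387, 0.0]
ft_force: [-0.1, -1.0, -0.0]
opening: 0.0002
t 2.3 sorter [-0.1253 -0.0923  0.3334] turn [-0.007  0.008 -0.029] F [-0.1 -1.  -0. ] open 0.0002
shift cm [-16.41  -7.34   3.53]
```

```bash
python3 -m creep '-4.2 -1.9 0.5 0 0 -0.01 1;-4.2 -1.9 0.5 0 0 -0.01 1;-4.2 -1.9 0.5 0 0 0 1;-3 -1.3 0.5 0 0 0 1;0 0 0 0 0 0 1'; python3 go.py -.047 .07 .235
```

```text
time_s: 2.8
eef_pos: [0.5747, 0.1036, 0.3131]
tool_rot: [-2.06, 2.357, 0.0]
ft_force: [-0.7, -0.8, -0.2]
opening: 0.0003
t 2.8 sorter [-0.0494  0.0758  0.3131] turn [-0.007  0.009  0.001] F [-0.7 -0.8 -0.2] open 0.0003
shift cm [ 0.64 -0.18  7.8 ]
```

```bash
python3 -m creep '0.4 -0.1 3.5 0 0 0 1;0 -0.1 3 0 0 0 1;0 0 0.5 0 0 0 1;0 0 0 0 0 0 1'; python3 go.py -.047 .07 .235
python3 - <<'E'
from h import *
im=grab_frame("wrist"); cv2.imwrite("pics/w1.png",im)
E
```

```text
time_s: 3.2
eef_pos: [0.5772, 0.0993, 0.2432]
tool_rot: [-2.061, 2.355, -0.004]
ft_force: [0.1, -0.8, -0.3]
opening: -0.0002
t 3.2 sorter [-0.0464  0.0718  0.2432] turn [-0.01   0.008  0.002] F [ 0.1 -0.8 -0.3] open -0.0002
shift cm [0.19 0.07 0.81]
```

View pics/w1.png

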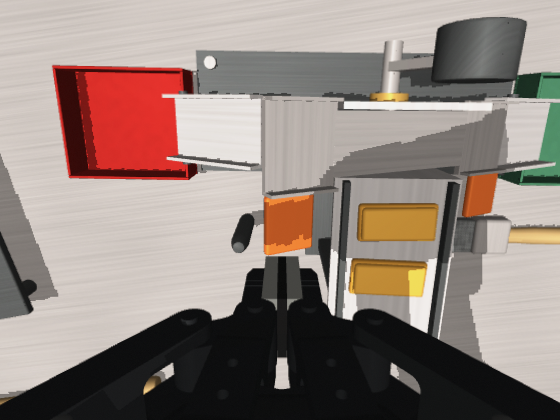

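The wrist view shows the shut fingertips at about (283,260), the raised left tab at (289,223), and the bars at (398,222) and (388,278). I'll check the fit by projecting it into this view.

Run:
```python
from h import *
p=np.array([.6135,.0219,-.135]); c,s=np.cos(p[2]),np.sin(p[2])
for n,P in (("TL",[-.047,.067,.212]),("edgeL in",[-.021,.031,.198]),("edgeR in",[-.021,-.031,.198]),("bf",[-.0474,0,.199]),("tcp",[-.0464,.0718,.2432])):
    print(n,proj([p[0]+c*P[0]-s*P[1],p[1]+s*P[0]+c*P[1],P[2]],"wrist").round(1))
```

```text
TL [[291.  226.2]]
edgeL in [[350.2 178.7]]
edgeR in [[452.9 179. ]]
bf [[398.  220.8]]
tcp [[282.6 244.4]]
```

```bash
python3 -m creep '0 0 2.5 0 0 0 1;0 0 1 0 0 0 1;-0.4 0 1 0 0 0 1;-0.4 0 1 0 0 0 1;-0.3 0 1 0 0 0 1;-0.3 0 1 0 0 0 1;-0.2 0 1 0 0 0 1;-0.1 0 1 0 0 0 1;0 0 0 0 0 0 1'; python3 go.py -.047 .09 .3
```

```text
time_s: 4.15
eef_pos: [0.5865, 0.1178, 0.1551]
tool_rot: [-2.049, 2.344, -0.022]
ft_force: [0.4, -0.7, -0.1]
opening: -0.0
t 4.15 sorter [-0.0396  0.0914  0.1551] turn [-0.03   0.012  0.001] F [ 0.4 -0.7 -0.1] open -0.0
shift cm [ -0.03   0.31 -14.51]
```

```bash
python3 -m creep '0 0.3 -4 -0.03 0.01 0 1;0 0.2 -4.5 0 0 0 1;0 0 -4.5 0 0 0 1;0 0 0 0 0 0 0.7'; python3 go.py -.128 .002 .26
python3 - <<'E'
from h import *
cv2.imwrite("pics/w2.png",grab_frame("wrist"))
E
```

```text
time_s: 4.55
eef_pos: [0.5767, 0.1168, 0.2812]
tool_rot: [2.057, -2.355, -0.016]
ft_force: [0.8, 1.2, 1.9]
opening: 0.0122
t 4.55 sorter [-0.0492  0.0891  0.2812] turn [ 0.017 -0.004 -0.   ] F [0.8 1.2 1.9] open 0.0122
shift cm [8.7  7.84 2.29]
```

View pics/w2.png

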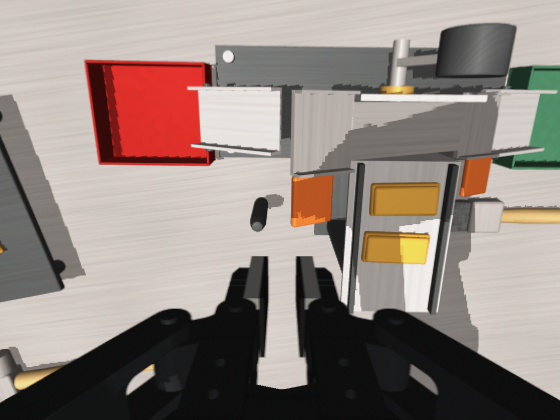

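The gate is still in its starting state: the weight still leans right at (475,50) and the left tab is still raised at (312,200). I'll press again from farther inward, slowly, and watch the force.

```bash
python3 -m creep '2.2 -0.2 2.5 0.017 0 0 1;0.1 0 2.5 0 0 0 1;0 0 0 0 0 0 1;0 0 0 0 0 0 1'; python3 go.py -.047 .067 .225
python3 - <<'E'
from h import *
cv2.imwrite("pics/w3.png",cv2.resize(grab_frame("wrist")[130:310,180:420],(800,600)))
E
```

```text
time_s: 5.0
eef_pos: [0.5735, 0.0921, 0.2239]
tool_rot: [2.06, -2.359, -0.001]
ft_force: [-0.3, -0.2, 0.1]
opening: -0.0002
t 5.0 sorter [-0.0491  0.0642  0.2239] turn [ 0.007 -0.007 -0.   ] F [-0.3 -0.2  0.1] open -0.0002
shift cm [-0.28 -0.2  -0.12]
```

View pics/w3.png

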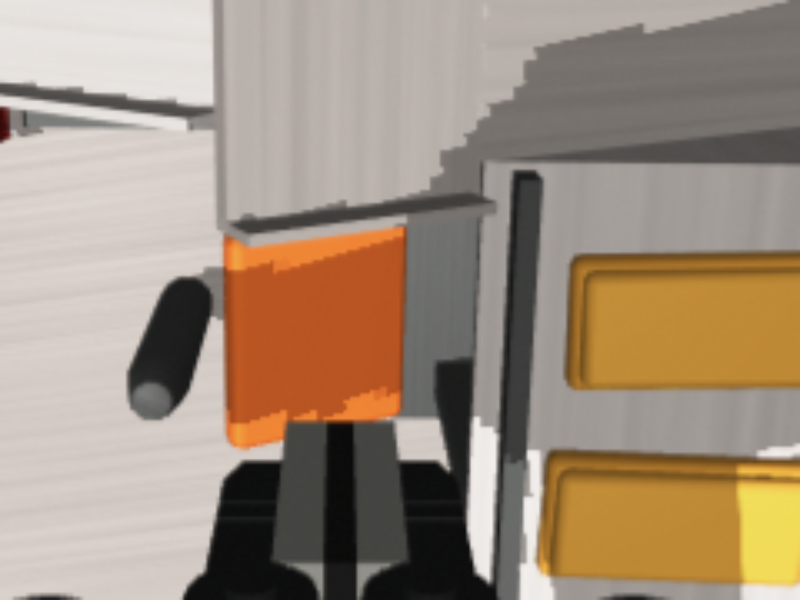

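```bash
python3 - <<'E'
from h import *
A=np.array(camera_info("wrist")["T_tool_cam"]); print(A.round(3))
s=get_state(); R=cv2.Rodrigues(np.array(s["tool_rot"],float))[0]; e=np.array(s["eef_pos"])
for o in ([0,0,0],[0,.011,0],[0,-.011,0],[0,0,-.0187],[0,-.011,-.0187],[.015,0,0]): print(o,proj(e+R@np.array(o),"wrist").round(1))
p=np.array([.6135,.0219,-.135]); c,q=np.cos(p[2]),np.sin(p[2])
for P in ([-.047,.067,.212],[-.065,.067,.212],[-.029,.067,.212]): print(proj([p[0]+c*P[0]-q*P[1],p[1]+q*P[0]+c*P[1],P[2]],"wrist").round(1))
E
python3 -m creep '-0.3 0 0.5 0 0 0 1;0 0 0.5 0 0 0 1;0 0 0 0 0 0 1'
```

```text
[[ 1.    -0.001  0.001 -0.   ]
 [-0.    -0.96  -0.281 -0.071]
 [ 0.001  0.281 -0.96  -0.176]
 [ 0.     0.     0.     1.   ]]
[0, 0, 0] [[282.7 244.3]]
[0, 0.011, 0] [[282.7 264.1]]
[0, -0.011, 0] [[282.7 223.9]]
[0, 0, -0.0187] [[282.8 259.5]]
[0, -0.011, -0.0187] [[282.8 237.1]]
[0.015, 0, 0] [[312.1 244.4]]
[[277.5 232.4]]
[[277.6 263.1]]
[[277.4 200.1]]
time_s: 5.35
eef_pos: [0.5748, 0.096, 0.2144]
tool_rot: [2.062, -2.359, 0.0]
ft_force: [-0.3, -0.5, -0.3]
opening: 0.0
```

```bash
python3 -m creep '0 0 1 0 0 0 1;-0.3 0 1 0 0 0 1;-0.3 0 1 0 0 0 1;0 0 0 0 0 0 1'; python3 go.py -.047 .08 .18
python3 - <<'E'
from h import *
a=grab_frame("wrist")[100:340,160:480]; cv2.imwrite("pics/w4.png",cv2.resize(a,(800,600)))
E
```

```text
time_s: 5.75
eef_pos: [0.5758, 0.1027, 0.1825]
tool_rot: [2.063, -2.36, 0.001]
ft_force: [0.7, -0.6, 0.1]
opening: -0.0003
t 5.75 sorter [-0.0482  0.075   0.1825] turn [ 0.004 -0.006  0.001] F [ 0.7 -0.6  0.1] open -0.0003
shift cm [-0.5  -0.12  0.25]
```

View pics/w4.png

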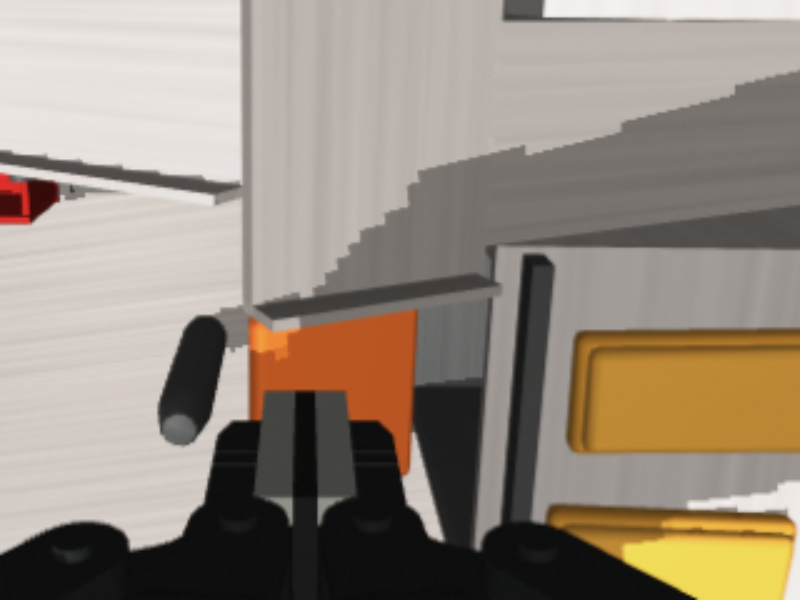

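Run:
```python
from h import *
p=np.array([.6135,.0219,-.135]); c,q=np.cos(p[2]),np.sin(p[2])
for th in (.5,.4,.3,.2):
  o=[]
  for u,v in ((.105,.023),(.073,.023)):
   for x in (-.030,-.064):
    P=[x,u*np.cos(th)-v*np.sin(th),.15+u*np.sin(th)+v*np.cos(th)]
    o.append(proj([p[0]+c*P[0]-q*P[1],p[1]+q*P[0]+c*P[1],P[2]],"wrist")[0].round(0).tolist())
  print(th,o)
```

```text
0.5 [[268.0, 238.0], [268.0, 313.0], [333.0, 225.0], [330.0, 294.0]]
0.4 [[252.0, 230.0], [254.0, 302.0], [319.0, 221.0], [317.0, 288.0]]
0.3 [[241.0, 224.0], [243.0, 292.0], [308.0, 217.0], [307.0, 282.0]]
0.2 [[233.0, 217.0], [235.0, 282.0], [299.0, 213.0], [298.0, 276.0]]
```

```bash
python3 -m creep '-0.3 0 1 0 0 0 1;-0.2 0 1 0 0 0 1;-0.2 0 1 0 0 0 1;0 0 0 0 0 0 1'; python3 go.py -.047 .085 .14
python3 - <<'E'
from h import *
a=grab_frame("wrist"); cv2.imwrite("pics/w5.png",a)
E
```

```text
time_s: 6.2
eef_pos: [0.5775, 0.11, 0.1516]
tool_rot: [2.064, -2.361, 0.004]
ft_force: [-1.2, -0.3, -0.2]
opening: 0.0002
t 6.2 sorter [-0.0475  0.0824  0.1516] turn [ 0.001 -0.005  0.001] F [-1.2 -0.3 -0.2] open 0.0002
shift cm [-0.26 -0.06  1.15]
```

View pics/w5.png

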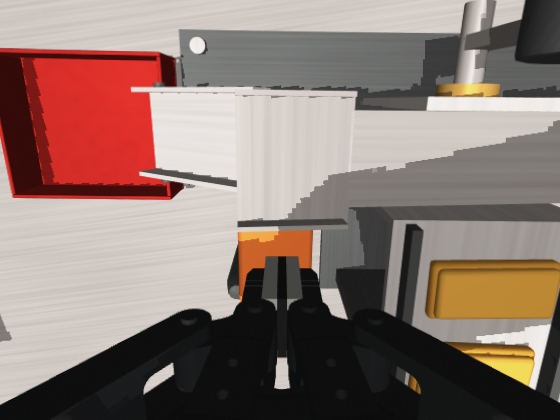

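The tab is going down: it now spans columns 238–312, with the plate end swung out. The gate isn't past level yet, so contact happens about 2 cm above the reported TCP. I'll keep pressing in small steps.

```bash
python3 -m creep '-0.2 0 0.8 0 0 0 1;-0.1 0 0.8 0 0 0 1;0 0 0.8 0 0 0 1;0 0 0 0 0 0 1;0 0 0 0 0 0 1'
cat > th.py <<'E'
from h import *
from scipy.optimize import minimize_scalar
p=np.array([.6135,.0219,-.135]); c,q=np.cos(p[2]),np.sin(p[2])
a=grab_frame("wrist"); m=cv2.inRange(cv2.cvtColor(a,cv2.COLOR_BGR2HSV),(6,150,60),(17,255,255)); m[:,330:]=0; m[:150]=0
xs=np.nonzero(m)[1]; print("orange",len(xs),xs.min() if len(xs) else None,xs.max() if len(xs) else None)
for th in (.5,.3,.1,0,-.1,-.3,-.5):
  print(th,[proj([p[0]+c*-.03-q*y,p[1]+q*-.03+c*y,z],"wrist")[0].round(0).tolist() for u in (.105,.073) for y,z in [(u*np.cos(th)-.023*np.sin(th),.15+u*np.sin(th)+.023*np.cos(th))]])
cv2.imwrite("pics/w6.png",a)
E
python3 th.py; python3 go.py
```

```text
time_s: 6.75
eef_pos: [0.5783, 0.1128, 0.126]
tool_rot: [2.064, -2.362, 0.005]
ft_force: [-0.9, 0.6, 0.2]
opening: -0.0001
orange 2783 252 309
0.5 [[302.0, 321.0], [396.0, 291.0]]
0.3 [[257.0, 287.0], [354.0, 273.0]]
0.1 [[236.0, 260.0], [326.0, 256.0]]
0 [[231.0, 248.0], [317.0, 248.0]]
-0.1 [[230.0, 238.0], [310.0, 241.0]]
-0.3 [[235.0, 221.0], [304.0, 228.0]]
-0.5 [[248.0, 208.0], [305.0, 218.0]]
t 6.8 sorter [-0.0473  0.0853  0.1258] turn [ 0.001 -0.006  0.001] F [-0.4 -0.1 -0. ] open -0.0
```

The orange columns (252–309) match θ = −0.5, so the gate has rocked over. The real fingertips sit about 2 cm behind the reported TCP, so I'll allow for that. Now I rise and go behind the bars.

```bash
python3 -m creep '0 0 -4.8 0 0 0 1;0 0 -4.8 0 0 0 1;0 0 -4.5 0 0 0 1;2.2 2 0 0 0 0 0.75;2.2 2 0 0 0 0 0.75;2.2 2 0 0 0 0 0.75;1.6 2 0 0 0 0 0.75;0 0 0 0 0 0 0.75'; python3 go.py -.127 .001 .2
python3 - <<'E'
from h import *
cv2.imwrite("pics/w7.png",grab_frame("wrist"))
E
```

```text
time_s: 7.6
eef_pos: [0.4851, 0.0405, 0.2738]
tool_rot: [2.064, -2.36, 0.008]
ft_force: [-0.2, 0.2, 0.5]
opening: 0.0103
t 7.6 sorter [-0.1297  0.0011  0.2738] turn [ 0.    -0.008  0.001] F [-0.2  0.2  0.5] open 0.0103
shift cm [-0.05 -0.27  7.38]
```

View pics/w7.png

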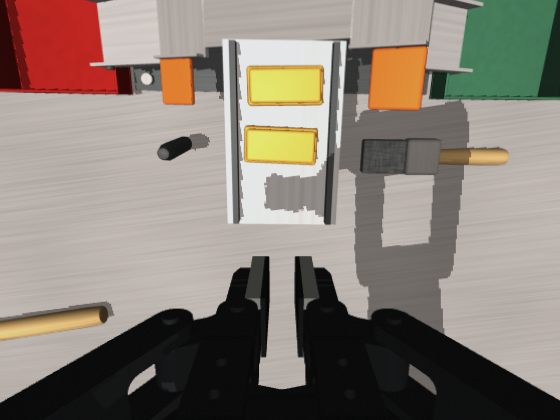

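The right tab is now raised at (398,78) and the left one is lowered. The fingers at column 282 line up with the bars at (285,85) and (281,146). Now I descend by feel.

```bash
python3 -m creep '0 -0.2 4 0 0 0 0.75;0 -0.1 3 0 0 0 0.75;0 0 0.5 0 0 0 0.75;0 0 0.5 0 0 0 0.75;0 0 0.4 0 0 0 0.75;0 0 0 0 0 0 0.75'; python3 go.py -.127 .001 .2;  python3 - <<'E'
from h import *
cv2.imwrite("pics/w8.png",cv2.resize(grab_frame("wrist")[130:310,160:400],(800,600)))
E
```

```text
time_s: 8.25
eef_pos: [0.4946, 0.0419, 0.1915]
tool_rot: [-2.069, 2.36, -0.017]
ft_force: [-0.1, 0.3, -0.1]
opening: 0.0112
t 8.25 sorter [-0.1205  0.0038  0.1915] turn [-0.01  -0.005  0.004] F [-0.1  0.3 -0.1] open 0.0112
shift cm [ 0.28  0.64 -0.86]
```

View pics/w8.png

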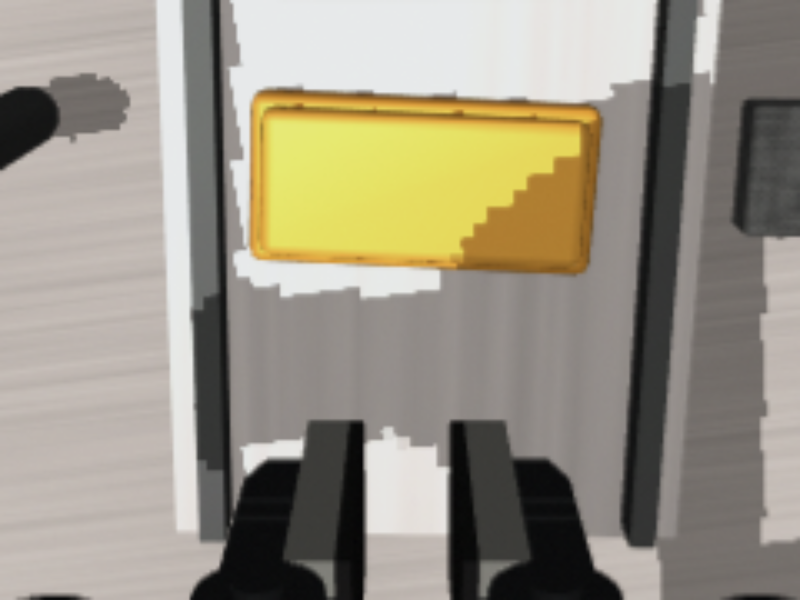

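Tips at crop (335..480, 425) and bar centre at column 427, so I shift about 3 mm right. No contact yet, so I keep feeling downward.

```bash
python3 -m creep '0.3 0.3 0.4 -0.01 0 0 0.75;0 0.1 0.4 0 0 0 0.75;0 0 0.3 0 0 0 0.75;0 0 0.2 0 0 0 0.75;0 0 0 0 0 0 0.75'; python3 go.py -.123 .001 .174
```

```text
time_s: 8.8
eef_pos: [0.4916, 0.039, 0.1808]
tool_rot: [-2.07, 2.362, -0.011]
ft_force: [-0.3, -0.1, -0.4]
opening: 0.0108
t 8.8 sorter [-0.1231  0.0006  0.1808] turn [-0.006 -0.004  0.004] F [-0.3 -0.1 -0.4] open 0.0108
shift cm [-0.05 -0.    0.68]
```

```bash
python3 -m creep '0 0 0.2 0 0 0 0.75;0 0 0 0 0 0 0.75'; python3 go.py -.123 .001 .174
```

```text
time_s: 9.0
eef_pos: [0.4916, 0.039, 0.1787]
tool_rot: [-2.07, 2.362, -0.011]
ft_force: [0.5, -0.0, 0.5]
opening: 0.0108
t 9.0 sorter [-0.1231  0.0005  0.1787] turn [-0.006 -0.004  0.004] F [ 0.5 -0.   0.5] open 0.0108
shift cm [-0.05 -0.    0.47]
```

```bash
python3 -m creep '0 0 0.2 0 0 0 0.75;0 0 0 0 0 0 0.75'; python3 go.py -.123 .001 .174
```

```text
time_s: 9.2
eef_pos: [0.4917, 0.039, 0.1766]
tool_rot: [-2.07, 2.362, -0.011]
ft_force: [0.2, 0.1, 0.3]
opening: 0.0102
t 9.2 sorter [-0.123   0.0006  0.1766] turn [-0.006 -0.004  0.004] F [0.2 0.1 0.3] open 0.0102
shift cm [-0.04 -0.    0.26]
```

```bash
python3 -m creep '0 0 0.2 0 0 0 0.75;0 0 0 0 0 0 0.75'; python3 go.py
```

```text
time_s: 9.4
eef_pos: [0.4917, 0.039, 0.1744]
tool_rot: [-2.07, 2.362, -0.011]
ft_force: [0.3, -0.0, -0.7]
opening: 0.0109
t 9.4 sorter [-0.123   0.0006  0.1744] turn [-0.006 -0.004  0.004] F [ 0.3 -0.  -0.7] open 0.0109
```

```bash
python3 -m creep '0 0 0.2 0 0 0 0.75;0 0 0 0 0 0 0.75'; python3 go.py
```

```text
time_s: 9.6
eef_pos: [0.4917, 0.039, 0.1722]
tool_rot: [-2.07, 2.362, -0.011]
ft_force: [0.6, 0.5, 0.1]
opening: 0.0108
t 9.6 sorter [-0.123   0.0006  0.1722] turn [-0.006 -0.004  0.004] F [0.6 0.5 0.1] open 0.0108
```

```bash
python3 -m creep '0 0 0.2 0 0 0 0.75;0 0 0 0 0 0 0.75'; python3 go.py
python3 - <<'E'
from h import *
cv2.imwrite("pics/w9.png",cv2.resize(grab_frame("wrist")[130:310,160:400],(800,600)))
E
```

```text
time_s: 9.8
eef_pos: [0.4918, 0.039, 0.1701]
tool_rot: [-2.07, 2.362, -0.011]
ft_force: [0.9, 0.3, -0.7]
opening: 0.0108
t 9.8 sorter [-0.1229  0.0006  0.1701] turn [-0.006 -0.004  0.004] F [ 0.9  0.3 -0.7] open 0.0108
```

View pics/w9.png

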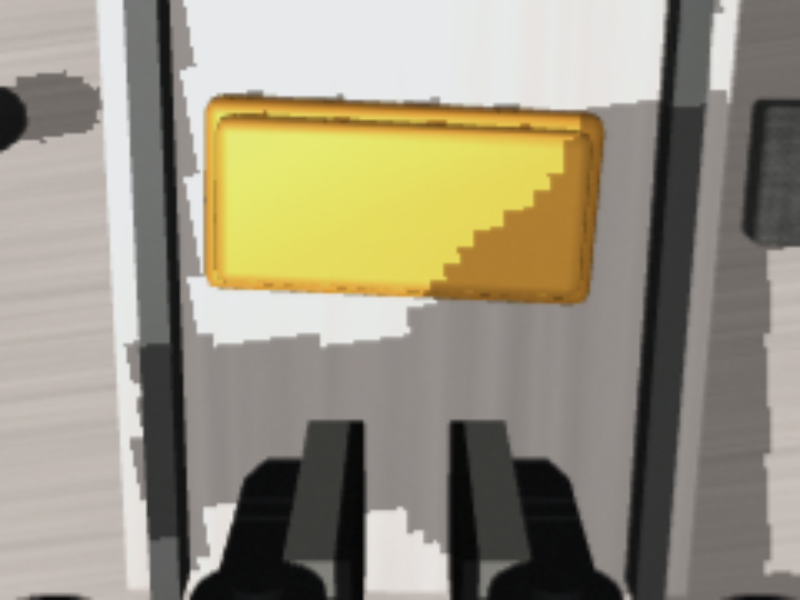

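Pads and bar now show at the same scale (2.3 px/mm), so the tips are at about bar-top height (z≈0.199). I lower another 5 mm, checking for contact.

```bash
python3 -m creep '0 0 0.2 0 0 0 0.75;0 0 0.1 0 0 0 0.75;0 0 0 0 0 0 0.75'; python3 go.py
```

```text
time_s: 10.15
eef_pos: [0.492, 0.039, 0.1672]
tool_rot: [-2.07, 2.361, -0.012]
ft_force: [0.3, 0.6, 0.5]
opening: 0.0109
t 10.15 sorter [-0.1227  0.0006  0.1672] turn [-0.007 -0.004  0.004] F [0.3 0.6 0.5] open 0.0109
```

```bash
python3 -m creep '0 0 0.2 0 0 0 0.75;0 0 0 0 0 0 0.75'; python3 go.py
```

```text
time_s: 10.35
eef_pos: [0.492, 0.039, 0.165]
tool_rot: [-2.07, 2.361, -0.012]
ft_force: [0.3, 0.2, -0.3]
opening: 0.0108
t 10.35 sorter [-0.1227  0.0006  0.165 ] turn [-0.007 -0.004  0.004] F [ 0.3  0.2 -0.3] open 0.0108
```

```bash
python3 -m creep '0 0 0.1 0 0 0 0.75;0 0 0 0 0 0 0.75'; python3 go.py
```

```text
time_s: 10.55
eef_pos: [0.492, 0.039, 0.1638]
tool_rot: [-2.07, 2.361, -0.012]
ft_force: [-0.1, -0.4, -0.8]
opening: 0.0106
t 10.55 sorter [-0.1227  0.0006  0.1638] turn [-0.007 -0.004  0.004] F [-0.1 -0.4 -0.8] open 0.0106
```

```bash
python3 -m creep '0 0 0.12 0 0 0 0.75;0 0 0 0 0 0 0.75'; python3 go.py
```

```text
time_s: 10.75
eef_pos: [0.492, 0.039, 0.1626]
tool_rot: [-2.07, 2.361, -0.012]
ft_force: [-0.6, 0.0, 0.3]
opening: 0.011
t 10.75 sorter [-0.1227  0.0006  0.1626] turn [-0.007 -0.004  0.004] F [-0.6  0.   0.3] open 0.011
```

```bash
python3 -m creep '0 0 0.12 0 0 0 0.75;0 0 0 0 0 0 0.75'; python3 go.py
```

```text
time_s: 10.95
eef_pos: [0.492, 0.039, 0.1613]
tool_rot: [-2.07, 2.361, -0.012]
ft_force: [0.0, 0.2, -0.2]
opening: 0.0105
t 10.95 sorter [-0.1227  0.0006  0.1613] turn [-0.007 -0.004  0.004] F [ 0.   0.2 -0.2] open 0.0105
```

```bash
cat > bars.py <<'E'
from h import *
p=np.array([.6135,.0219,-.135]); c,q=np.cos(p[2]),np.sin(p[2]); Rt=np.array([[c,q],[-q,c]])
for cam in ("top","scene"):
    im=grab_frame(cam); m=cv2.inRange(cv2.cvtColor(im,cv2.COLOR_BGR2HSV),(19,120,60),(35,255,255)); m[:150]=0;m[330:]=0;m[:,:175]=0;m[:,390:]=0
    n,l,st,ce=cv2.connectedComponentsWithStats(m)
    for i in range(1,n):
        if st[i,4]>12: print(cam,st[i,4],ce[i].round(1),"shelf xy",(Rt@(atz(ce[i],.199,cam)[:2]-p[:2])).round(4),"tray xy",(Rt@(atz(ce[i],.012,cam)[:2]-p[:2])).round(3))
E
python3 -m creep '0 -0.8 0 0 0 0 0.75;0 -0.8 0 0 0 0 0.75;0 -0.8 0 0 0 0 0.75;0 0 0 0 0 0 0.75'; python3 go.py; python3 bars.py
```

```text
time_s: 11.35
eef_pos: [0.5181, 0.0355, 0.1614]
tool_rot: [-2.07, 2.361, -0.012]
ft_force: [0.4, -0.5, -0.0]
opening: 0.0106
t 11.35 sorter [-0.0964  0.0006  0.1614] turn [-0.007 -0.004  0.004] F [ 0.4 -0.5 -0. ] open 0.0106
scene 167 [285.9 208.9] shelf xy [-0.0535  0.0025] tray xy [-0.201 -0.085]
```

```bash
python3 -m creep '0 -0.6 0 0 0 0 0.75;0 -0.6 0 0 0 0 0.75;0 0 0 0 0 0 0.75'; python3 go.py; python3 bars.py
```

```text
time_s: 11.75
eef_pos: [0.5297, 0.034, 0.1615]
tool_rot: [-2.071, 2.362, -0.011]
ft_force: [0.3, 0.3, 0.6]
opening: 0.0105
t 11.75 sorter [-0.0847  0.0008  0.1615] turn [-0.006 -0.004  0.004] F [0.3 0.3 0.6] open 0.0105
scene 166 [284.2 211.4] shelf xy [-0.0424  0.0029] tray xy [-0.188 -0.085]
```

```bash
python3 -m creep '0 -0.6 0 0 0 0 0.75;0 -0.4 0 0 0 0 0.75;0 0 0 0 0 0 0.75'; python3 go.py; python3 bars.py
```

```text
time_s: 12.15
eef_pos: [0.5395, 0.0328, 0.1616]
tool_rot: [-2.071, 2.362, -0.01]
ft_force: [-0.4, -0.5, -0.7]
opening: 0.0111
t 12.15 sorter [-0.0748  0.0009  0.1616] turn [-0.005 -0.004  0.004] F [-0.4 -0.5 -0.7] open 0.0111
scene 163 [282.6 213.3] shelf xy [-0.0331  0.0025] tray xy [-0.177 -0.085]
```

```bash
python3 -m creep '0 -0.5 0 0 0 0 0.75;0 -0.5 0 0 0 0 0.75;0 0 0 0 0 0 0.75'; python3 go.py; python3 bars.py
```

```text
time_s: 12.55
eef_pos: [0.5497, 0.0315, 0.1618]
tool_rot: [-2.071, 2.362, -0.01]
ft_force: [0.1, 0.4, -0.3]
opening: 0.0106
t 12.55 sorter [-0.0645  0.001   0.1618] turn [-0.005 -0.004  0.004] F [ 0.1  0.4 -0.3] open 0.0106
scene 74 [284.1 213.1] shelf xy [-0.0363  0.006 ] tray xy [-0.181 -0.081]
scene 49 [284.8 232. ] shelf xy [0.0263 0.0445] tray xy [-0.108 -0.036]
```

```bash
python3 -m creep '0 -0.3 0 0 0 0 0.75;0 -0.3 0 0 0 0 0.75;0 0 0 0 0 0 0.75;0 0 0 0 0 0 0.75;0 0 0 0 0 0 0.75'; python3 go.py; python3 bars.py
```

```text
time_s: 13.15
eef_pos: [0.5558, 0.0308, 0.1619]
tool_rot: [-2.071, 2.362, -0.009]
ft_force: [0.2, 0.8, -0.7]
opening: 0.0106
t 13.15 sorter [-0.0584  0.001   0.1619] turn [-0.005 -0.004  0.004] F [ 0.2  0.8 -0.7] open 0.0106
top 103 [206.  190.8] shelf xy [-0.0468  0.2087] tray xy [0.001 0.246]
scene 74 [283.3 214.3] shelf xy [-0.0308  0.0065] tray xy [-0.175 -0.081]
scene 80 [354.3 294.4] shelf xy [0.1225 0.3081] tray xy [0.005 0.273]
```

The front bar is in the red tray. I push the rear one on.

```bash
python3 -m creep '0 -0.6 0 0 0 0 0.75;0 -0.6 0 0 0 0 0.75;0 -0.6 0 0 0 0 0.75;0 0 0 0 0 0 0.75'; python3 go.py; python3 bars.py
```

```text
time_s: 13.65
eef_pos: [0.5751, 0.0282, 0.162]
tool_rot: [-2.071, 2.361, -0.01]
ft_force: [-0.4, 0.5, -0.3]
opening: 0.0109
t 13.65 sorter [-0.0389  0.0011  0.162 ] turn [-0.005 -0.004  0.004] F [-0.4  0.5 -0.3] open 0.0109
top 106 [195.3 189.2] shelf xy [-0.0451  0.2393] tray xy [0.003 0.281]
scene 29 [277.3 222.9] shelf xy [0.007  0.0081] tray xy [-0.13  -0.079]
scene 69 [355.4 295. ] shelf xy [0.1228 0.3113] tray xy [0.006 0.277]
```

```bash
python3 -m creep '0 -0.4 0 0 0 0 0.75;0 -0.4 0 0 0 0 0.75;0 0 0 0 0 0 0.75;0 0 0 0 0 0 0.75;0 0 0 0 0 0 0.75'; python3 go.py; python3 bars.py
```

```text
time_s: 14.25
eef_pos: [0.5831, 0.0273, 0.1621]
tool_rot: [-2.072, 2.361, -0.009]
ft_force: [0.4, -0.1, 0.5]
opening: 0.0107
t 14.25 sorter [-0.0309  0.0012  0.1621] turn [-0.004 -0.004  0.005] F [ 0.4 -0.1  0.5] open 0.0107
top 217 [200.5 189.3] shelf xy [-0.0441  0.2248] tray xy [0.004 0.264]
scene 163 [349.9 293.4] shelf xy [0.1252 0.2965] tray xy [0.008 0.26 ]
```

Both bars are now in the red tray (217 px together in the top view). I retreat upward and back, then check.

```bash
python3 -m creep '0 1 0 0 0 0 0.75;0 0.5 -3 0 0 0 0.75;0 0 -4.5 0 0 0 0.75;0 0 -4.5 0 0 0 0.75;0 3 -3 0 0 0 0.75;0 4.5 0 0 0 0 0.75;0 4.5 0 0 0 0 0.75;0 4.5 0 0 0 0 0.75;0 0 0 0 0 0 0.75'; python3 go.py; python3 bars.py
python3 - <<'E'
from h import *
a=cv2.resize(grab_frame("top")[130:270,180:390],(400,267),interpolation=3); b=cv2.resize(grab_frame("scene")[170:330,180:390],(400,305),interpolation=3)
cv2.imwrite("pics/end.png",np.vstack([a,b]))
E
```

```text
time_s: 15.25
eef_pos: [0.3912, 0.0528, 0.3158]
tool_rot: [2.069, -2.358, -0.0]
ft_force: [0.6, -0.5, 0.3]
opening: 0.0104
t 15.25 sorter [-0.2244  0.0007  0.3158] turn [ 0.003 -0.003  0.005] F [ 0.6 -0.5  0.3] open 0.0104
top 216 [200.4 189.3] shelf xy [-0.0441  0.225 ] tray xy [0.004 0.264]
scene 163 [349.9 293.4] shelf xy [0.1251 0.2967] tray xy [0.008 0.26 ]
```

View pics/end.png

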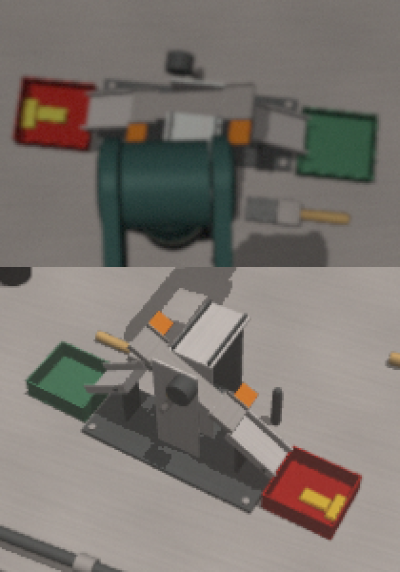

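Both gold bars lie in the red tray (top view (30,112) and (52,115)). The gate leans left, the shelf is empty, the punch is still standing and the trays have not moved.

```bash
python3 -c "
from station import *
print(close_job())"
```

```text
the job is handed in; nothing more can be done
None
```

Both gold bars are in the red tray at the foot of the left chute, and I handed the job in at about 15 s of the 40 s allowed. I rocked the gate by pressing the raised left tab, then pushed both bars off the shelf one after the other. Nothing was picked up.

**Final checks:** the last top and scene pictures show both bars in the red tray, the shelf empty and the gate still leaning to the left side. By eye, the trays, punch and brush are where they started. The robot is clear of everything. The wrist force read about 1 N or less, except one 2.4 N reading in free air.

**What disagreed:**
- **First press:** it did not tip the gate past level, so the gate rocked back. The fingertips turned out to sit nearly 3 cm behind the reported TCP.
- **Correction:** I allowed for that, and the second press, about 3 cm deeper, worked.
- **Bars in the tray:** they lie touching, so the colour check sees them as one patch (216 pixels, about twice one bar). The picture shows two.

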